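# Snug the adjustable wrench on the router collet nut and tighten it

### The arm

A 7-joint arm with a two-finger parallel gripper is mounted at the origin on the work surface. World frame = base frame: x ahead of the robot, y to its left, z up, the work surface at z = 0. Lengths are in m, angles in rad, forces in N, time in s.
With the tool pointing down it reaches from about 0.4 to 0.85 m from the base axis. Payload 4.5 kg.
Tool frame: the origin (TCP) lies midway between the tips of the shut fingers; the grasp point (between the pads) lies 19 mm behind it (arm.hold_point_z is the distance from the TCP to the grasp point, in m); z points along the fingers, y is the line along which they close (so a half turn about z gives the same grasp; the last joint's range is limited). The gripper opens to 88 mm and grips with 3 to 60 N. Pads are 18 mm wide; open, the fingers measure 123 mm over their backs; the gripper's body (75 mm by 187 mm) begins 45 mm behind the grasp point.
Start: joints at [-1.311, 0.689, -0.195, 1.565, 0.157, 0.902, -0.215], TCP at [0.14, 0.609, 0.199] pointing down, gripper open.
Joint ranges: [-3.01, 3.01], [-0.46, 2.08], [-1.47, 1.51], [0.13, 2.56], [-1, 4.14], [0.04, 2.09], [-2.66, 2.66]. Speed limits (rad/s): [2.57, 2.57, 3.14, 3.14, 3.14, 3.14, 3.14].

### API

Orientations are given as [roll, pitch, yaw] about the fixed x, y, z axes, in that order (R = Rz(yaw) Ry(pitch) Rx(roll)).
In Python, from cell import arm gives the robot as it stands. The module is installed in compiled form; this text tells all that it offers.
- The arm moves only by the tool play_rows, never from a script. Its argument "increments" is a list that holds one entry, the list of rows, each a list of 5 numbers: the opening, from -1 (shut) to 1 (fully open), then the shift along the tool's x, y, z in cm, then the turn about the tool's z in rad. In form: [[[claw, dx, dy, dz, twist], ...]]. A call has 1 to 5 rows; each row is the pose to reach, as a shift and turn from the pose commanded when the call began, along the tool's axes at that moment; what a row does not reach only later rows make up. A row lasts 1/8 s, in which the tool goes at most 62.5 mm and 10.7 degrees, less where a joint would pass 70% of its speed; a pose out of reach is approached as far as the arm can. A call with a gripper value outside its range is refused whole. The fingers move at their own pace and stop on an object; "grip_force" is the grip in N (left out, the last holds). Time passes only in rows, so rows that repeat a pose let the fingers close. It gives the time, the measured TCP pose, the force, the opening and the grip force at its end, in the units of the state.
- arm.observe(): the state, without advancing time (a new reading comes with each control period).
- arm.snapshot(name): name is "side" or "top" or "wrist"; returns the picture (420x560x3 uint8, blue, green, red); there is no depth.
- arm.camera_model(name): a dict with "camera_matrix" (3x3 intrinsics, pixels), "distortion" ([k1, k2, p1, p2, k3] as OpenCV has them; the pictures are not rectified), "rvec" (rotation vector, rad) and "tvec" (3), from world to camera coordinates, as OpenCV has them. Camera axes: x right, y down, z forward; pixel columns grow to the right and rows downward; lengths in m; the calibration is good to about 2 mm. A picture is of the moment at which its call begins: read the wrist's pose just before it. camera_model takes no time and is no camera call; for the wrist camera it gives the pose at the moment of the call.
- arm.hand_in(): hands the job in; it is judged then, once.
Trained networks look in the newest picture that a camera, given by its name, has taken for a name from the list of things; names that differ only in an ending like _2 or _b are one class to them, and where a whole thing is asked for, a point or a joint stands for the part that bears it (a point fixed in the world has none). Each returns a list of dicts, best first, with "score" (0 to 1); they miss things now and then, are a little off and sometimes report something else, mostly with a low value. They report only what shows in the picture. A call takes as long as a camera call. They do not tell look-alikes from the thing itself.
- arm.boxes_of(camera, label): "extent" ([left, top, width, height] in pixels, round what is visible of it).
The state is a dict: "time": time; "q": joint angles; "joint_vel": joint speeds; "joint_torque": joint torques, N m; "tool_pos": TCP position; "eef_rot": TCP orientation; "contact_force": force on the tool from outside, world axes, zero at the start; "moment": the same for the moment, N m; "finger_gap": opening from 0.0 (shut) to 1.0 (fully open); "grip_force": force on a finger pad.
Only numpy, scipy, OpenCV 4.12 (cv2) and the standard library are available. Lean on these libraries where they do the work, as an engineer would, in place of code of your own. Each camera call takes 0.05 s, during which the arm holds its last target. There are 200 camera calls.

### The job

The adjustable wrench is already lying around the router's collet nut, but its jaw is too wide. Roll the worm with a light finger until the jaw closes snugly on the nut, without turning the nut yet; then swing the handle clockwise (seen from above) until the nut comes up firm, without forcing it further. Leave the wrench lying snug on the nut and let go; do not knock the router bit or the things lying about.

Things in the scene. Friction and masses are not known exactly. Their poses are not given: they have to be found in the camera images.
- nut_top (a point): centre of the top face of the collet nut, on its vertical axis. The nut is a brass-coloured hexagon, 24 mm across flats, 14 mm tall, standing on the flat router top (surface 15 mm below this point). The wrench lies flat on that surface, already around the nut, one pair of flats within 3 degrees of square to its jaws.
- collet_nut (a joint): how far the nut is screwed down, rad, growing clockwise seen from above. Starts at 0 to 0.06, takes 0.2 to 0.5 N m to turn, and comes up firm (tight) at 0.70. There it stops dead. It stays where it is left.
- jaw (a joint): opening between the wrench's two jaw faces, m: 0.024 when both touch the nut, 2.2 to 3.7 mm wider at the start. It moves only when the worm is rolled: 4 mm for each full turn, 0.64 mm for each rad. Forcing the snugged wrench with more than about 1.1 N m (8 N at the grip) drives the jaw open again.
- wrench_mid (a point): middle of the jaws: lies on the nut's axis when the nut sits in the closed jaws, 8 mm above the wrench's underside. The wrench's axes (the same for all its points): x out of the mouth, away from worm and handle; y from the fixed to the sliding jaw; z up. Grey steel, 235 mm long, 0.5 kg; jaws and throat 16 mm thick, so 1 mm higher than the nut.
- worm_top (a point): highest point of the wrench's worm, at the middle of its length. The worm is a knurled roller, 18 mm in diameter, 16 mm long, its axis along the wrench's y, in a window of the head: 33.5 mm behind the nut's axis (along -x of the wrench) and 12 mm to its +y. It stands 2.5 mm above the throat and 4.5 mm above the window's frame, so a flat fingertip can lie on it and roll it.
- worm: the same worm; origin on its axis, 9 mm below worm_top. Stroking its top towards the mouth (wrench +x) closes the jaw, back opens it. Rolling takes about 4 N of stroke and the knurl grips a finger with friction about 1, so press 8 to 12 N (over 30 N harms it); 15 mm of stroke closes about 1 mm. Once the jaw is tight on the nut the worm stops and the finger skids.
- wrench_grip (a point): where to hold the handle, half-way through its thickness, 140 mm from the nut's axis, 8 mm above the router top. The handle is a straight flat bar running from the nut's axis at 157.5 degrees counter-clockwise from the wrench's x axis; here it is 22 to 23 mm wide and 10 mm thick, with 3 mm of air below.
- router_bit: carbide router bit standing in the collet straight above the nut: 12.7 mm shank, 19 mm blue cutter, its top 79 mm above the bench (61 mm above the router top). Origin: its lower end. It does not turn, as the spindle is locked. Its edges are brittle.
- spare_collet: spare steel collet, a tapered plug 23 mm across and 26 mm tall, standing on the router top (origin: middle of the underside). Leave alone.
- spare_ring: spare red reducer ring, 98 mm across, 6 mm thick, lying on the router top (origin: middle of the underside). Leave alone.
- try_square: carpenter's square with a 105 mm dark wooden stock and a 150 mm steel blade, 20 mm high, lying on the router top (origin: middle of the underside, where blade meets stock). Leave alone.
- tape_roll: roll of masking tape, 110 mm across, 25 mm high, on the bench (origin: middle of the underside). Leave alone.
- primer_tin: blue-banded paint tin, 86 mm across, 110 mm tall, on the bench (origin: middle of the underside). Leave alone.
- push_block: yellow push block with a black handle, 200 x 90 x 66 mm, on the bench (origin: middle of the underside). Leave alone.
- bit_stand: wooden block 150 x 90 mm with four router bits, 64 mm tall, on the bench (origin: middle of the underside). Leave alone.
- screwdriver: screwdriver with an orange handle, 200 mm long, on the bench (origin: middle of the underside). Leave alone.
Not all that is in view belongs to the job. Leave any turquoise look-alike of the part that bears jaw alone.

How it is judged:
By the outcome, as a careful person would: the job done as asked, in the order asked, and still so for the second after the job is handed in, with the robot touching nothing.
It also fails if it takes over 70 s, if anything falls off the work surface, if the arm or the gripper's body presses on something with over 40 N, if the wrist force passes 120 N, or if a joint passes its speed limit or range.

## Working session

There is one attempt and no reset: what is moved stays moved. The work goes in short steps, Python scripts to look and compute and a tool call to move; the robot and the scene stay as the last step left them, time stands still between calls to the robot, and variables do not carry over. Pictures are saved under pics/ and viewed, at most 10 in all, crops included, and the job is handed in when it is done.

Besides the shell and the picture viewer there is one more tool, called after "Emit:" in YAML: its name, and indented under it one key for each argument. play_rows: Moves the arm, as the interface text tells. Its arguments: {"type":"object","properties":{"increments":{"type":"array"},"grip_force":{"type":"number"}},"required":["increments"]}

```bash
mkdir -p pics; python3 - <<'E'
from cell import arm
import cv2
print(arm.observe())
for c in ("top","side"):
    im=arm.snapshot(c); cv2.imwrite(f"pics/{c}0.png",im)
    for l in ("nut_top","jaw","worm","router_bit","wrench_grip","spare_collet","try_square"):
        print(c,l,[(round(d['score'],2),[round(v) for v in d['extent']]) for d in arm.boxes_of(c,l)][:3])
    m=arm.camera_model(c);print({k:(v.tolist() if hasattr(v,'tolist') else v) for k,v in m.items()})
E
```

```text
{'time': 0.0, 'q': array([-1.31119592,  0.69001807, -0.19449905,  1.56632082,  0.15730441,
        0.90248382, -0.2151209 ]), 'joint_vel': array([-7.27960441e-04, -3.02208289e-03, -8.46828211e-05,  1.15466235e-03,
       -1.02755953e-03,  1.32589090e-03, -2.07940936e-03]), 'joint_torque': array([ 8.47514475e-04, -5.27556002e+01, -1.26668025e+00, -1.53430134e+01,
       -5.26250317e-02,  6.36946934e-03,  1.65548208e-04]), 'tool_pos': array([0.13983528, 0.6084447 , 0.19829463]), 'eef_rot': array([-3.13975898e+00,  1.39767370e-04,  2.91584423e+00]), 'contact_force': array([-0.42039543, -0.16742726,  0.57336431]), 'moment': array([ 0.03868962,  0.02723696, -0.05671365]), 'grip_force': 0.0, 'finger_gap': 1.0016268218090711}
top nut_top []
top jaw [(0.6, [239, 187, 8, 7]), (0.53, [227, 130, 4, 5]), (0.52, [162, 276, 10, 11])]
top worm []
top router_bit []
top wrench_grip [(0.93, [228, 164, 82, 26]), (0.78, [165, 270, 39, 74])]
top spare_collet [(0.58, [225, 132, 11, 8])]
top try_square [(0.73, [168, 121, 39, 60]), (0.37, [396, 115, 46, 58])]
{'camera_matrix': [[401.5501096511648, 0.0, 280.
[... 235 characters left out ...]
935, 0.4969267021933784, 1.1838177566556851]}
side nut_top []
side jaw [(0.74, [281, 194, 30, 49])]
side worm [(0.69, [271, 121, 24, 34])]
side router_bit [(0.43, [282, 189, 10, 9])]
side wrench_grip [(0.67, [231, 320, 40, 41]), (0.65, [158, 168, 60, 20]), (0.6, [276, 191, 32, 50])]
side spare_collet [(0.49, [317, 187, 9, 9])]
side try_square [(0.71, [282, 163, 42, 18])]
{'camera_matrix': [[423.7866702191757, 0.0, 271.6646989686049], [0.0, 423.7866702191757, 210.0084736051018], [0.0, 0.0, 1.0]], 'distortion': [-0.09983045470847039, 0.0, 0.0, 0.0, 0.0], 'rvec': [2.351018123908221, -0.1396926554499404, 0.07092089769625155], 'tvec': [-0.4854431763512429, 0.10649416635997906, 1.436730742692086]}
```

```bash
python3 - <<'E'
import cv2,numpy as np
t=cv2.imread("pics/top0.png");s=cv2.imread("pics/side0.png")
a=cv2.resize(t[90:370,130:470],None,fx=1.5,fy=1.5)
b=cv2.resize(t[110:220,200:340],(760,597),interpolation=cv2.INTER_CUBIC)
cv2.imwrite("pics/topfull.png",t[:, :]);cv2.imwrite("pics/topcrop.png",b)
cv2.imwrite("pics/sidecrop.png",cv2.resize(s,None,fx=1.4,fy=1.4))
E
```

```text
(no output)
```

View pics/topfull.png

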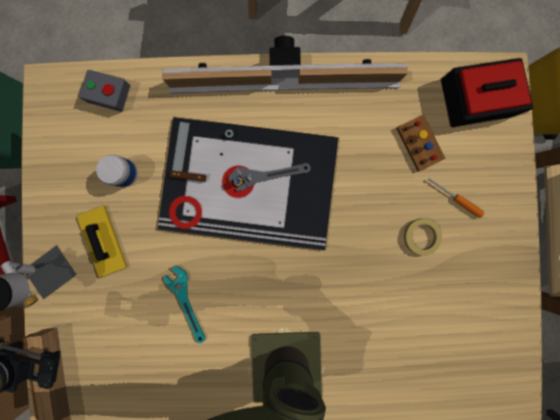

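View pics/topcrop.png

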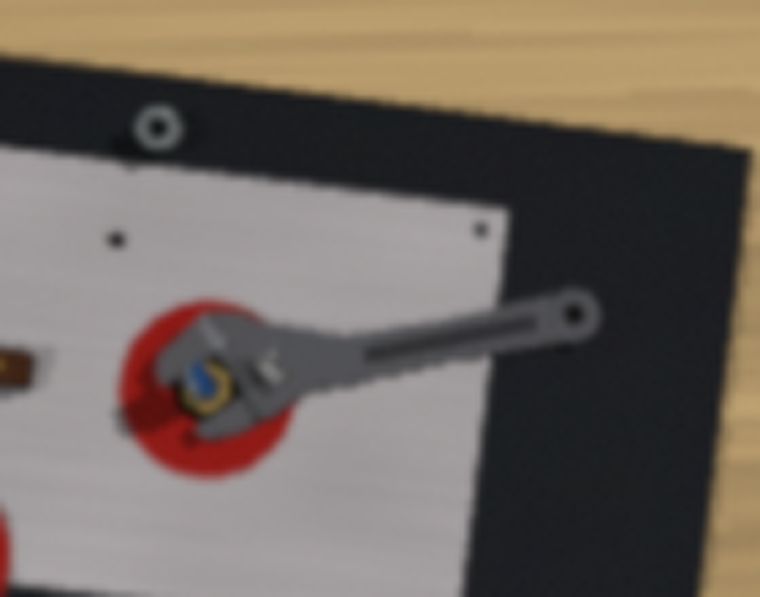

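The grey wrench lies on the router top: nut about (238,181) full px, handle running right to its hole at about (306,168), worm bright at about (250,178). The turquoise wrench at (185,300) on the bench is the look-alike. The grey one is around the brass nut, so it is the right one.

```bash
cat > h.py <<'E'
import cv2,numpy as np
from cell import arm
def ray(m,px,z):
    K=np.array(m['camera_matrix']);D=np.array(m['distortion']);R=cv2.Rodrigues(np.array(m['rvec']))[0];t=np.array(m['tvec']).ravel()
    u=cv2.undistortPoints(np.array([[px]],float),K,D)[0,0]
    d=R.T@np.array([u[0],u[1],1]);c=-R.T@t
    return c+d*(z-c[2])/d[2]
def proj(m,P):
    return cv2.projectPoints(np.array(P,float).reshape(-1,3),np.array(m['rvec']),np.array(m['tvec']),np.array(m['camera_matrix']),np.array(m['distortion']))[0][:,0]
def pts(nut,hand):
    """nut xy, handle direction rad -> xy of worm, grip, ex, ey"""
    a=hand-np.radians(157.5);ex=np.array([np.cos(a),np.sin(a)]);ey=np.array([-ex[1],ex[0]])
    return nut-.0335*ex+.012*ey, nut+.14*np.array([np.cos(hand),np.sin(hand)]),ex,ey
def totool(target,yaw):
    d=np.array(target)-arm.observe()['tool_pos'];c,s=np.cos(yaw),np.sin(yaw)
    return np.array([d[0]*c+d[1]*s,d[0]*s-d[1]*c,-d[2]])*100
E
python3 - <<'E'
from h import *
m=arm.camera_model("top")
n=ray(m,(238.1,181.5),.033);h=ray(m,(200+575/5.43,110+315/5.43),.031)
a=np.arctan2(*(h-n)[1::-1]);print(n,h,np.linalg.norm(h-n),a)
w,g,ex,ey=pts(n[:2],a);print(w,g,ex,ey,np.arctan2(ex[1],ex[0]))
o=arm.observe();mw=arm.camera_model("wrist")
R=cv2.Rodrigues(np.array(mw['rvec']))[0];print("cam",-R.T@np.array(mw['tvec']).ravel(),R[2],R[0],o['tool_pos'])
print(totool([*w,.2],o['eef_rot'][2]))
E
```

```text
[0.55440772 0.12496992 0.033     ] [ 0.58860529 -0.07402883  0.031     ] 0.20192566733586817 -1.4006104739640286
[0.56213564 0.09023479] [ 0.57811889 -0.01300755] [-0.53362826  0.84571915] [-0.84571915 -0.53362826] 2.133681261324489
cam [0.06001872 0.6275703  0.38429839] [ 0.3052503  -0.07003191 -0.94969352] [2.24284190e-01 9.74523756e-01 2.26452236e-04] [0.13990066 0.60915859 0.19914394]
[-52.76704887 -41.1251922   -0.08560595]
```

Emit:
play_rows:
  increments:
    - [[-1,-5,-4,0,0.1],[-1,-10,-8,0,0.2],[-1,-15,-12,0,0.3],[-1,-20,-16,0,0.4],[-1,-24,-19,0,0.5]]

```text
time: 1.42
tool_pos: [0.3327, 0.3684, 0.1994]
eef_rot: [3.141, 0.0, 2.412]
contact_force: [0.7, 0.3, -0.1]
finger_gap: 0.456
grip_force: 0.0
```

```bash
python3 - <<'E'
from h import *
o=arm.observe();print(o['tool_pos'],o['eef_rot'],o['q']);print(totool([.562,.090,.2],o['eef_rot'][2]),o['eef_rot'][2]-2.134)
E
```

```text
[0.33266083 0.36839729 0.19942321] [3.14092173e+00 3.05818617e-04 2.41191115e+00] [-0.87230892  0.52074861 -0.0881598   1.94953106  0.07088635  0.6735815
 -0.16312941]
[-35.65349982  -5.46287614  -0.05767894] 0.27791114992957366
```

Emit:
play_rows:
  increments:
    - [[-1,-6,-1,0,0.06],[-1,-12,-2,0,0.12],[-1,-18,-2.8,0,0.18],[-1,-24,-3.7,0,0.24],[-1,-30,-4.6,0,0.28]]

```text
time: 2.05
tool_pos: [0.5265, 0.1354, 0.1994]
eef_rot: [3.141, -0.0, 2.135]
contact_force: [1.4, 0.6, 0.7]
finger_gap: 0.002
grip_force: 0.0
```

Emit:
play_rows:
  increments:
    - [[-1,-4.5,1,2,0],[-1,-4.5,1,2,0],[-1,-4.5,1,2,0]]

```text
time: 2.42
tool_pos: [0.5571, 0.1051, 0.1791]
eef_rot: [-3.141, -0.001, 2.137]
contact_force: [-0.4, -0.6, 0.2]
finger_gap: 0.003
grip_force: 0.0
```

```bash
python3 - <<'E'
from h import *
o=arm.observe();print(o['tool_pos'],o['eef_rot'],o['q'],o['contact_force'])
m=arm.camera_model("wrist");im=arm.snapshot("wrist");cv2.imwrite("pics/w1.png",im)
w,g,ex,ey=pts(np.array([.5544,.125]),-1.4006)
print(proj(m,[[.5544,.125,.033],[*w,.0365],[*g,.026],[*o['tool_pos']]]))
for l in("nut_top","worm","wrench_mid","router_bit","wrench_grip"):print(l,[(round(d['score'],2),[round(v) for v in d['extent']]) for d in arm.boxes_of("wrist",l)][:3])
E
```

```text
[0.55710682 0.1050569  0.17905217] [-3.14144140e+00 -1.26556877e-03  2.13652642e+00] [-0.23868292  0.63449876 -0.04725677  1.77046155  0.03988904  0.73806743
  0.2594485 ] [-0.36227297 -0.56408176  0.23061795]
[[286.35418142 174.35253897]
 [275.2501937  204.93441618]
 [241.785851   276.8085066 ]
 [278.67692669 244.64024174]]
nut_top [(0.73, [279, 161, 22, 16])]
worm [(0.59, [272, 192, 16, 21])]
wrench_mid [(0.62, [230, 160, 89, 130])]
router_bit [(0.6, [279, 166, 20, 24])]
wrench_grip [(0.7, [229, 155, 93, 134])]
```

View pics/w1.png

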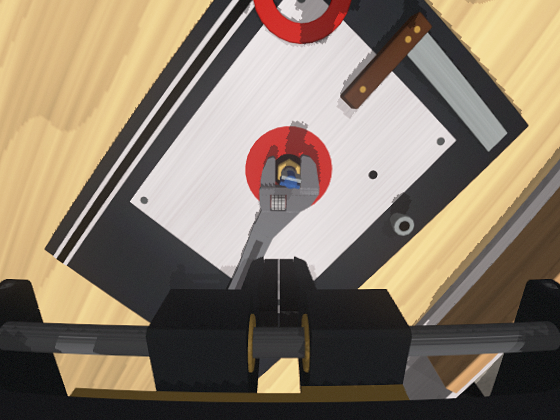

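```bash
python3 - <<'E'
import cv2
im=cv2.imread("pics/w1.png")
cv2.imwrite("pics/w1c.png",cv2.resize(im[145:265,220:350],(650,600),interpolation=cv2.INTER_CUBIC))
E
```

```text
(no output)
```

View pics/w1c.png

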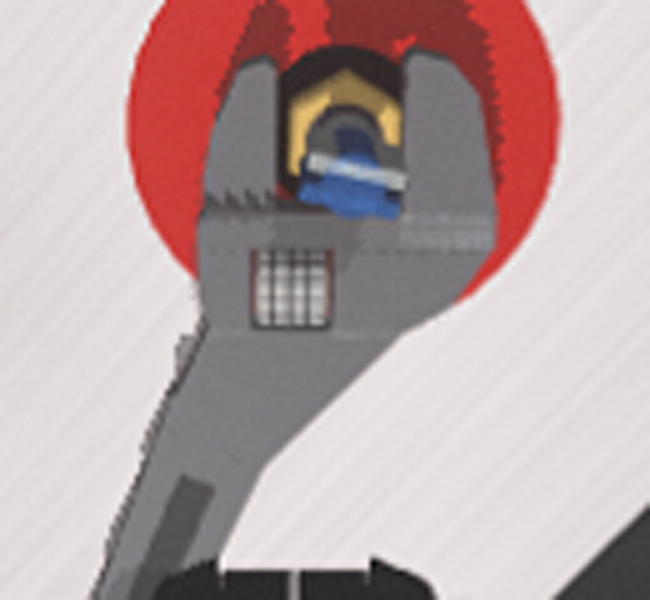

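```bash
python3 - <<'E'
from h import *
m=arm.camera_model("wrist");o=arm.observe()
n=ray(m,(289,171.4),.033);w=ray(m,(278.2,202.6),.0360)
print(n,w); yaw=o['eef_rot'][2]
e=np.array([np.cos(yaw),np.sin(yaw)]);f=np.array([-e[1],e[0]])
d=(w-n)[:2];print("worm rel nut in tool-x / +90deg",d@e*1e3,d@f*1e3)
# handle dir check: jaw edge lines
for a,b in(((277,60),(277,190)),((403,60),(403,200))):
    p=ray(m,(220+a[0]/5,145+a[1]/5),.034);q=ray(m,(220+b[0]/5,145+b[1]/5),.034);v=p-q;print(np.arctan2(v[1],v[0]),yaw)
print(totool([*w[:2],.0365],yaw), totool([*(n[:2]-.0335*e+.012*f),.0365],yaw))
E
```

```text
[0.5555313  0.12925857 0.033     ] [0.56404034 0.09412444 0.036     ]
worm rel nut in tool-x / +90deg -34.20813701177351 11.688215630897918
2.1344471216453353 2.1376516728423054
2.15857709870164 2.1376516728423054
[-1.28989974 -0.02918742 14.30343543] [-1.21908604 -0.06036586 14.30343543]
```

Emit:
play_rows:
  increments:
    - [[-1,-1.9,-0.05,5,0],[-1,-1.9,-0.05,10,0],[-1,-1.9,-0.05,13,0],[-1,-1.9,-0.05,13.8,0],[-1,-1.9,-0.05,13.8,0]]

```text
time: 3.35
tool_pos: [0.5677, 0.0882, 0.0415]
eef_rot: [3.141, 0.0, 2.136]
contact_force: [0.3, 0.8, 0.5]
finger_gap: 0.002
grip_force: 0.0
```

Emit:
play_rows:
  increments:
    - [[-1,0,0,0.2,0],[-1,0,0,0.4,0],[-1,0,0,0.5,0],[-1,0,0,0.5,0]]

```text
time: 3.85
tool_pos: [0.5675, 0.0878, 0.0363]
eef_rot: [3.141, 0.0, 2.136]
contact_force: [-0.0, -0.1, 0.5]
finger_gap: 0.005
grip_force: 0.0
```

Emit:
play_rows:
  increments:
    - [[-1,0,0,0.07,0],[-1,0,0,0.14,0],[-1,0,0,0.14,0]]

```text
time: 4.22
tool_pos: [0.5674, 0.0878, 0.0346]
eef_rot: [-3.141, -0.0, 2.136]
contact_force: [-0.4, -0.3, -0.2]
finger_gap: 0.008
grip_force: 0.0
```

Emit:
play_rows:
  increments:
    - [[-1,0,0,-0.4,0],[-1,0.5,0,-0.4,0],[-1,0.5,0,-0.2,0],[-1,0.5,0,-0.1,0],[-1,0.5,0,-0.1,0]]

```text
time: 4.85
tool_pos: [0.5647, 0.0919, 0.0355]
eef_rot: [-3.141, -0.0, 2.136]
contact_force: [0.4, 0.5, -0.3]
finger_gap: 0.005
grip_force: 0.0
```

Emit:
play_rows:
  increments:
    - [[-1,0,0,0.05,0],[-1,0,0,0.1,0],[-1,0,0,0.1,0]]

```text
time: 5.22
tool_pos: [0.5648, 0.0919, 0.0347]
eef_rot: [-3.142, -0.0, 2.136]
contact_force: [0.8, 0.0, 1.2]
finger_gap: 0.005
grip_force: 0.0
```

Emit:
play_rows:
  increments:
    - [[-1,0,0,0.05,0],[-1,0,0,0.1,0],[-1,0,0,0.1,0]]

```text
time: 5.6
tool_pos: [0.5647, 0.092, 0.0337]
eef_rot: [-3.142, -0.0, 2.136]
contact_force: [-0.0, -0.1, -0.8]
finger_gap: 0.005
grip_force: 0.0
```

```bash
python3 - <<'E'
from h import *
o=arm.observe();print(o['tool_pos'],o['contact_force'],o['moment'])
m=arm.camera_model("wrist");im=arm.snapshot("wrist")
print(proj(m,[o['tool_pos'],[.5638,.0943,.0365]]))
cv2.imwrite("pics/w2.png",cv2.resize(im[120:330,170:400],(657,600),interpolation=cv2.INTER_CUBIC))
E
```

```text
[0.56472043 0.09202503 0.03365225] [-0.02004768 -0.14463883 -0.8375609 ] [-0.01552422  0.02643236 -0.01797611]
[[278.67379428 244.6167384 ]
 [279.36549584 242.9617665 ]]
```

View pics/w2.png

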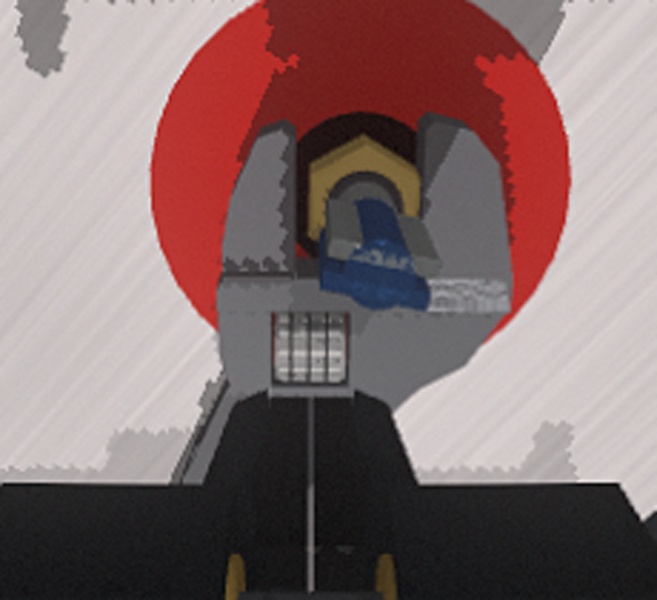

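The fingertip's front edge, at crop (310,392), appears just behind the worm, at (310,348). There is no contact yet, so I'll probe lower.

Emit:
play_rows:
  increments:
    - [[-1,0,0,0.05,0],[-1,0,0,0.1,0],[-1,0,0,0.15,0],[-1,0,0,0.2,0],[-1,0,0,0.2,0]]

```text
time: 6.28
tool_pos: [0.5647, 0.092, 0.0317]
eef_rot: [-3.142, -0.0, 2.136]
contact_force: [-0.4, -0.2, -0.2]
finger_gap: 0.005
grip_force: 0.0
```

```bash
python3 - <<'E'
from h import *
o=arm.observe();print(o['tool_pos'],o['contact_force'],o['moment'])
m=arm.camera_model("wrist");print(m['camera_matrix'])
R=cv2.Rodrigues(np.array(m['rvec']))[0];print(-R.T@np.array(m['tvec']).ravel()-o['tool_pos'])
e=np.array([np.cos(2.136),np.sin(2.136),0])
for x in(-9,0,9):
  for z in(0,20,40):print(x,z,proj(m,[o['tool_pos']+e*x/1e3+[0,0,z/1e3]])[0])
s=arm.camera_model("side");im=arm.snapshot("side")
p=proj(s,[o['tool_pos']])[0];print(p);x,y=map(int,p)
cv2.imwrite("pics/s2.png",cv2.resize(im[y-50:y+40,x-60:x+60],(800,600),interpolation=cv2.INTER_CUBIC))
E
```

```text
[0.5647478  0.09203035 0.03165593] [-0.42792869 -0.17865916 -0.17120485] [-0.07857034  0.00245472 -0.04247571]
[[309.4747324    0.         278.29594113]
 [  0.         309.4747324  214.21225593]
 [  0.           0.           1.        ]]
[-0.04400578  0.06910216  0.18514158]
-9 0 [278.71799453 257.12832681]
-9 20 [278.74790382 271.91992041]
-9 40 [278.78437427 290.02132861]
0 0 [278.71570628 244.63398086]
0 20 [278.74597614 258.38713543]
0 40 [278.78305942 275.29011489]
9 0 [278.71326227 231.76597826]
9 20 [278.74387211 244.39683931]
9 40 [278.78154772 259.98732294]
[289.3925873  202.96174558]
```

View pics/s2.png

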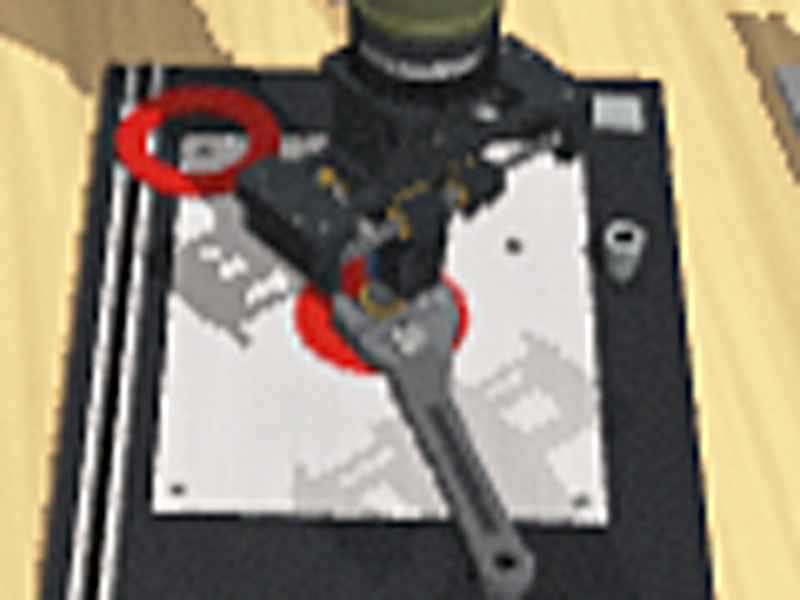

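```bash
python3 - <<'E'
from h import *
o=arm.observe();print(arm.hold_point_z)
s=arm.camera_model("side")
P=[[.5555,.1293,.033],[.5638,.0943,.0365]]
c=lambda P:(proj(s,P)-[289-60,202-50])*6.667
print(c(P))
for dz in(0,.01,.02,.03,.04,.06):print(dz,c([o['tool_pos']+[0,0,dz]]))
c0=cv2.imread('pics/w2.png')
E
```

```text
0.0187
[[375.87376367 292.67041797]
 [400.6186179  330.56653424]]
0 [[402.61631195 339.7723417 ]]
0.01 [[403.33404978 326.42784531]]
0.02 [[404.05789037 312.96013546]]
0.03 [[404.78790111 299.36768446]]
0.04 [[405.52415014 285.6489432 ]]
0.06 [[407.01563929 257.82628511]]
```

Emit:
play_rows:
  increments:
    - [[-1,-0.3,0,0.3,0],[-1,-0.3,0,0.6,0],[-1,-0.3,0,0.9,0],[-1,-0.3,0,1.2,0],[-1,-0.3,0,1.2,0]]

```text
time: 6.95
tool_pos: [0.5661, 0.0895, 0.0194]
eef_rot: [-3.141, -0.0, 2.136]
contact_force: [0.4, 0.3, 0.8]
finger_gap: 0.004
grip_force: 0.0
```

Emit:
play_rows:
  increments:
    - [[-1,0,0,0.2,0],[-1,0,0,0.4,0],[-1,0,0,0.6,0],[-1,0,0,0.8,0],[-1,0,0,0.8,0]]

```text
time: 7.58
tool_pos: [0.5662, 0.0895, 0.0115]
eef_rot: [-3.141, -0.0, 2.136]
contact_force: [0.4, -1.2, 0.4]
finger_gap: 0.005
grip_force: 0.0
```

```bash
python3 - <<'E'
from h import *
o=arm.observe();print(o['tool_pos'],o['contact_force'])
m=arm.camera_model("wrist");im=arm.snapshot("wrist")
print(proj(m,[o['tool_pos'],[.5638,.0943,.0365]]))
cv2.imwrite("pics/w3.png",cv2.resize(im[150:330,180:380],(660,594),interpolation=cv2.INTER_CUBIC))
E
```

```text
[0.5662493  0.08947104 0.01154736] [ 0.39252523 -1.19831226  0.44952488]
[[278.70140754 244.65789872]
 [279.63647724 253.76336197]]
```

View pics/w3.png

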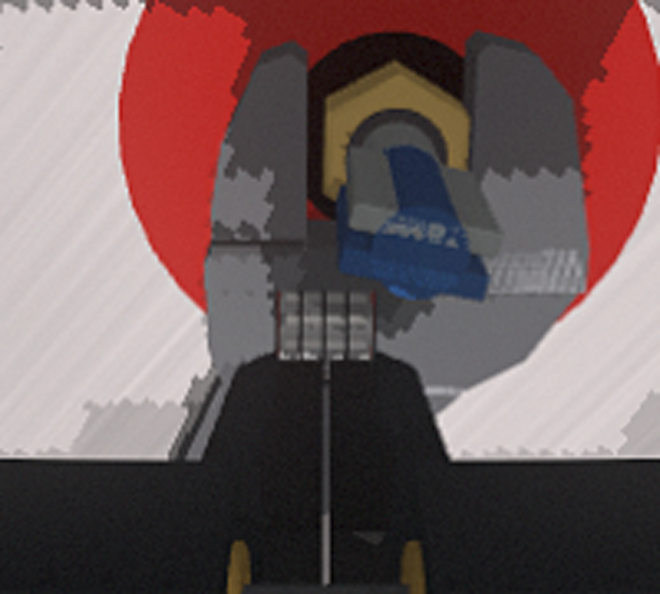

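The worm is at crop (326,325) and the fingertip edge at y=357 now overlaps its rear. The real tip sits about 30 mm above the reported TCP, so I'll go down gently until contact.

Emit:
play_rows:
  increments:
    - [[-1,0,0,0.1,0],[-1,0,0,0.2,0],[-1,0,0,0.3,0],[-1,0,0,0.4,0]]

```text
time: 8.12
tool_pos: [0.5664, 0.0895, 0.0076]
eef_rot: [3.142, -0.0, 2.136]
contact_force: [-0.4, -0.7, -0.7]
finger_gap: 0.006
grip_force: 0.0
```

Emit:
play_rows:
  increments:
    - [[-1,0,0,0.1,0],[-1,0,0,0.2,0],[-1,0,0,0.2,0]]

```text
time: 8.5
tool_pos: [0.5663, 0.0894, 0.0056]
eef_rot: [-3.141, -0.0, 2.136]
contact_force: [-0.6, 1.4, 0.2]
finger_gap: -0.0
grip_force: 0.0
```

Emit:
play_rows:
  increments:
    - [[-1,0,0,0.1,0],[-1,0,0,0.2,0],[-1,0,0,0.2,0]]

```text
time: 8.88
tool_pos: [0.5663, 0.0895, 0.0036]
eef_rot: [-3.141, -0.0, 2.136]
contact_force: [-0.4, 0.2, -0.6]
finger_gap: -0.002
grip_force: 0.0
```

Emit:
play_rows:
  increments:
    - [[-1,0,0,0.1,0],[-1,0,0,0.2,0],[-1,0,0,0.2,0]]

```text
time: 9.25
tool_pos: [0.5663, 0.0895, 0.0016]
eef_rot: [-3.141, -0.0, 2.136]
contact_force: [1.1, 0.4, -0.1]
finger_gap: 0.007
grip_force: 0.0
```

Emit:
play_rows:
  increments:
    - [[-1,0,0,0.1,0],[-1,0,0,0.2,0],[-1,0,0,0.2,0]]

```text
time: 9.62
tool_pos: [0.5663, 0.0895, -0.0004]
eef_rot: [-3.141, -0.0, 2.136]
contact_force: [1.2, 0.8, 1.0]
finger_gap: 0.005
grip_force: 0.0
```

Emit:
play_rows:
  increments:
    - [[-1,0,0,0.1,0],[-1,0,0,0.2,0],[-1,0,0,0.2,0]]

```text
time: 10.0
tool_pos: [0.5663, 0.0895, -0.0024]
eef_rot: [-3.141, -0.0, 2.136]
contact_force: [-0.1, -0.1, -0.6]
finger_gap: 0.006
grip_force: 0.0
```

Emit:
play_rows:
  increments:
    - [[-1,0,0,-0.3,0],[-1,0.4,0,-0.3,0],[-1,0.4,0,-0.2,0],[-1,0.4,0,-0.1,0],[-1,0.4,0,-0.1,0]]

```text
time: 10.62
tool_pos: [0.5642, 0.0928, -0.0014]
eef_rot: [-3.141, -0.0, 2.136]
contact_force: [-0.5, 0.6, 0.2]
finger_gap: 0.003
grip_force: 0.0
```

Emit:
play_rows:
  increments:
    - [[-1,0,0,0.1,0],[-1,0,0,0.2,0],[-1,0,0,0.2,0]]

```text
time: 11.0
tool_pos: [0.5643, 0.0928, -0.0028]
eef_rot: [3.141, 0.0, 2.136]
contact_force: [-0.9, 0.4, 5.3]
finger_gap: 0.003
grip_force: 2.6
```

Emit:
play_rows:
  increments:
    - [[-1,0,0,-0.3,0],[-1,-0.5,0,-0.2,0],[-1,-0.5,0,0,0],[-1,-0.5,0,0.04,0],[-1,-0.5,0,0.04,0]]

```text
time: 11.62
tool_pos: [0.5676, 0.0876, -0.0029]
eef_rot: [3.141, 0.001, 2.135]
contact_force: [-1.3, -2.3, 9.0]
finger_gap: 0.004
grip_force: 4.5
```

Emit:
play_rows:
  increments:
    - [[-1,0.3,0,0.01,0],[-1,0.6,0,0.01,0],[-1,0.9,0,0.01,0]]

```text
time: 12.0
tool_pos: [0.564, 0.0935, -0.0028]
eef_rot: [3.14, 0.004, 2.133]
contact_force: [1.4, -5.0, 6.6]
finger_gap: 0.008
grip_force: 4.1
```

Emit:
play_rows:
  increments:
    - [[-1,0.2,0,0.03,0],[-1,0.4,0,0.03,0],[-1,0.6,0,0.03,0]]

```text
time: 12.38
tool_pos: [0.5609, 0.0984, -0.0029]
eef_rot: [3.14, 0.004, 2.133]
contact_force: [0.5, -5.3, 9.7]
finger_gap: 0.005
grip_force: 5.1
```

Emit:
play_rows:
  increments:
    - [[-1,0.1,0,0,0],[-1,0.1,0,-0.4,0],[-1,-1.3,0,-0.3,0],[-1,-1.3,0,-0.02,0],[-1,-1.3,0,0,0]]

```text
time: 13.0
tool_pos: [0.5675, 0.0877, -0.0029]
eef_rot: [3.14, 0.003, 2.133]
contact_force: [-1.2, -3.7, 13.9]
finger_gap: 0.001
grip_force: 6.9
```

Emit:
play_rows:
  increments:
    - [[-1,0.3,0,0.01,0],[-1,0.6,0,0.01,0],[-1,0.9,0,0.01,0],[-1,1.2,0,0.01,0],[-1,1.4,0,0.01,0]]

```text
time: 13.62
tool_pos: [0.5604, 0.0991, -0.003]
eef_rot: [3.14, 0.004, 2.133]
contact_force: [0.2, -4.2, 12.0]
finger_gap: 0.006
grip_force: 6.2
```

Emit:
play_rows:
  increments:
    - [[-1,0.1,0,0,0],[-1,0.1,0,-0.4,0],[-1,-1.3,0,-0.3,0],[-1,-1.3,0,-0.04,0],[-1,-1.3,0,-0.02,0]]

```text
time: 14.25
tool_pos: [0.5669, 0.0884, -0.0029]
eef_rot: [3.141, 0.003, 2.133]
contact_force: [-0.9, -3.8, 13.9]
finger_gap: 0.002
grip_force: 6.9
```

Emit:
play_rows:
  increments:
    - [[-1,0.3,0,0,0],[-1,0.5,0,0,0],[-1,0.7,0,0,0]]

```text
time: 14.62
tool_pos: [0.5635, 0.0938, -0.0029]
eef_rot: [3.14, 0.004, 2.133]
contact_force: [0.6, -4.7, 11.7]
finger_gap: -0.0
grip_force: 5.9
```

Emit:
play_rows:
  increments:
    - [[-1,0.25,0,0,0],[-1,0.5,0,0,0],[-1,0.7,0,0,0]]

```text
time: 15.0
tool_pos: [0.5599, 0.0998, -0.0029]
eef_rot: [3.14, 0.004, 2.133]
contact_force: [-0.1, -5.1, 12.0]
finger_gap: 0.004
grip_force: 5.5
```

Emit:
play_rows:
  increments:
    - [[-1,0,0,-0.4,0],[-1,-1.4,0,-0.4,0],[-1,-1.4,0,-0.2,0],[-1,-1.4,0,-0.04,0],[-1,-1.4,0,-0.02,0]]

```text
time: 15.62
tool_pos: [0.566, 0.0896, -0.0029]
eef_rot: [3.141, 0.002, 2.134]
contact_force: [-0.8, -3.7, 11.8]
finger_gap: 0.005
grip_force: 6.0
```

Emit:
play_rows:
  increments:
    - [[-1,0.2,0,0,0],[-1,0.4,0,0,0]]

```text
time: 15.88
tool_pos: [0.5645, 0.0917, -0.0029]
eef_rot: [3.141, 0.004, 2.133]
contact_force: [0.4, -5.5, 10.0]
finger_gap: 0.009
grip_force: 4.9
```

Emit:
play_rows:
  increments:
    - [[-1,0.2,0,0,0],[-1,0.4,0,0,0]]

```text
time: 16.12
tool_pos: [0.5624, 0.0949, -0.0029]
eef_rot: [3.141, 0.004, 2.133]
contact_force: [-0.1, -5.1, 9.9]
finger_gap: 0.006
grip_force: 4.9
```

Emit:
play_rows:
  increments:
    - [[-1,0.2,0,0,0],[-1,0.4,0,0,0],[-1,0.6,0,0,0]]

```text
time: 16.5
tool_pos: [0.5598, 0.0988, -0.0029]
eef_rot: [3.141, 0.005, 2.132]
contact_force: [3.0, -8.0, 8.4]
finger_gap: 0.007
grip_force: 4.3
```

Emit:
play_rows:
  increments:
    - [[-1,0,0,-0.4,0],[-1,-1.0,0,-0.4,0],[-1,-1.0,0,-0.2,0],[-1,-1.0,0,-0.03,0],[-1,-1.0,0,-0.01,0]]

```text
time: 17.12
tool_pos: [0.5634, 0.0941, -0.0029]
eef_rot: [3.141, 0.001, 2.135]
contact_force: [-1.8, -1.7, 11.7]
finger_gap: 0.007
grip_force: 5.6
```

Emit:
play_rows:
  increments:
    - [[-1,0.15,0,0,0],[-1,0.3,0,0,0],[-1,0.4,0,0,0]]

```text
time: 17.5
tool_pos: [0.5633, 0.0942, -0.0028]
eef_rot: [3.14, 0.005, 2.133]
contact_force: [1.7, -7.7, 7.7]
finger_gap: 0.006
grip_force: 3.5
```

Emit:
play_rows:
  increments:
    - [[-1,0.1,0,0,0],[-1,0.2,0,0,0]]

```text
time: 17.75
tool_pos: [0.5626, 0.0953, -0.0028]
eef_rot: [3.14, 0.006, 2.132]
contact_force: [3.6, -7.1, 6.5]
finger_gap: 0.006
grip_force: 3.3
```

The worm has stopped and the finger skids, so the jaw is snug. I'll lift off and look.

Emit:
play_rows:
  increments:
    - [[-1,0,0,-1,0],[-1,-0.5,0,-5,0],[-1,-4,0,-8,0],[-1,-8,0,-11,0],[-1,-8,0,-11,0]]

```text
time: 18.38
tool_pos: [0.6059, 0.0287, 0.1088]
eef_rot: [3.137, 0.004, 2.131]
contact_force: [0.7, -0.3, 0.1]
finger_gap: 0.004
grip_force: 0.0
```

```bash
python3 - <<'E'
from h import *
o=arm.observe();print(o['tool_pos'],o['eef_rot'],o['contact_force'])
m=arm.camera_model("wrist");im=arm.snapshot("wrist")
print(proj(m,[[.5555,.1293,.033],[.5638,.0943,.0365]]))
np.save("m3.npy",m,allow_pickle=True)
cv2.imwrite("pics/w4f.png",im)
cv2.imwrite("pics/w4.png",cv2.resize(im[60:270,170:380],(600,600),interpolation=cv2.INTER_CUBIC))
E
```

```text
[0.60590281 0.02869206 0.10880014] [3.136926   0.00412255 2.13080635] [ 0.70003618 -0.29658021  0.14556722]
[[291.90906635  72.42217716]
 [277.13710666 117.62249658]]
```

View pics/w4.png

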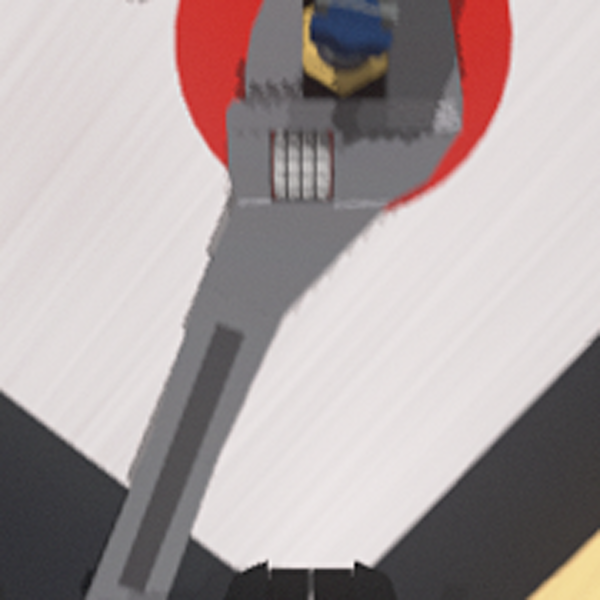

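```bash
python3 - <<'E'
from h import *
m=np.load("m3.npy",allow_pickle=True).item()
f=lambda x,y,z:ray(m,(170+x/2.857,60+y/2.857),z)
a,b=f(228,328,.031),f(133,588,.031);v=b-a;th=np.arctan2(v[1],v[0])
w=f(303,165,.0365);print(a,b,th,w)
u=np.array([np.cos(th),np.sin(th)])
for l,r,y in((170,237,400+0),(130,205,490)):
  p,q=f(l,y,.031),f(r,y,.031);print("width",abs((q-p)[0]*-u[1]+(q-p)[1]*u[0]))
for n in([.5555,.1293],[.5544,.125]):
  n=np.array(n);d=a[:2]-n;print("offset of line from nut",-u[1]*d[0]+u[0]*d[1],"grip",n+.14*u, "line pt",a[:2]+u*(.14-d@u))
E
```

```text
[0.56898964 0.04169003 0.031     ] [ 0.58636531 -0.05054024  0.031     ] -1.3845844575462507 [0.56312184 0.09375694 0.0365    ]
width 0.019290407114341726
width 0.022373967372734324
offset of line from nut -0.0029634598343577043 grip [ 0.58141926 -0.00827977] line pt [ 0.57850703 -0.00882841]
offset of line from nut -0.001086384333604612 grip [ 0.58031926 -0.01257977] line pt [ 0.57925166 -0.0127809 ]
```

Emit:
play_rows:
  increments:
    - [[-1,-2,-0.3,0,0.12],[-1,-3.4,-0.6,0,0.25],[-1,-3.4,-0.6,2,0.37],[-1,-3.4,-0.6,7,0.37],[-1,-3.4,-0.6,7.5,0.37]]

```text
time: 19.05
tool_pos: [0.6112, 0.0026, 0.0274]
eef_rot: [-3.132, -0.003, 1.769]
contact_force: [-0.0, -0.2, -0.1]
finger_gap: 0.008
grip_force: 0.0
```

```bash
python3 - <<'E'
from h import *
o=arm.observe();print(o['tool_pos'],o['eef_rot'],o['contact_force'])
print(totool([.619,-.003,-.017],o['eef_rot'][2]),totool([.580,-.010,-.017],o['eef_rot'][2]))
E
```

```text
[0.61117266 0.00260485 0.02743032] [-3.13212029 -0.00338641  1.76872135] [-0.02810241 -0.20080263 -0.05208728]
[-0.70345525  0.65724122  4.44303198] [-0.62291131 -3.30426262  4.44303198]
```

Emit:
play_rows:
  increments:
    - [[-1,-0.6,0.7,0,0],[-1,-0.6,0.7,2,0],[-1,-0.6,0.7,3.5,0],[-1,-0.6,0.7,4.1,0],[-1,-0.6,0.7,4.2,0]]

```text
time: 19.68
tool_pos: [0.6235, -0.0043, -0.0112]
eef_rot: [-3.141, -0.0, 1.766]
contact_force: [0.7, 0.3, 1.3]
finger_gap: 0.004
grip_force: 0.0
```

Emit:
play_rows:
  increments:
    - [[-1,0,0,0.1,0],[-1,0,0,0.2,0],[-1,0,0,0.2,0]]

```text
time: 20.05
tool_pos: [0.6241, -0.0044, -0.0125]
eef_rot: [3.141, -0.0, 1.766]
contact_force: [-0.0, -0.6, 0.2]
finger_gap: 0.008
grip_force: 0.0
```

Emit:
play_rows:
  increments:
    - [[-1,0,0,0.15,0],[-1,0,0,0.3,0],[-1,0,0,0.4,0],[-1,0,0,0.4,0]]

```text
time: 20.55
tool_pos: [0.6239, -0.0044, -0.0168]
eef_rot: [-3.141, -0.0, 1.766]
contact_force: [-0.2, -1.7, -0.0]
finger_gap: 0.007
grip_force: 0.0
```

Emit:
play_rows:
  increments:
    - [[-1,0,-0.4,0,0],[-1,0,-0.8,0,0],[-1,0,-1.1,0,0],[-1,0,-1.2,0,0]]

```text
time: 21.05
tool_pos: [0.6118, -0.0068, -0.0167]
eef_rot: [-3.141, -0.0, 1.766]
contact_force: [-0.1, -0.5, -0.2]
finger_gap: 0.006
grip_force: 0.0
```

Emit:
play_rows:
  increments:
    - [[-1,0,-0.15,0,0],[-1,0,-0.3,0,0],[-1,0,-0.4,0,0]]

```text
time: 21.42
tool_pos: [0.6082, -0.0075, -0.0167]
eef_rot: [3.142, -0.0, 1.766]
contact_force: [-0.1, -0.4, 0.6]
finger_gap: 0.005
grip_force: 0.0
```

Emit:
play_rows:
  increments:
    - [[-1,0,-0.15,0,0],[-1,0,-0.3,0,0],[-1,0,-0.4,0,0]]

```text
time: 21.8
tool_pos: [0.6047, -0.0082, -0.0166]
eef_rot: [3.141, 0.0, 1.766]
contact_force: [1.8, 0.2, -1.0]
finger_gap: 0.003
grip_force: 0.5
```

Emit:
play_rows:
  increments:
    - [[-1,0,-0.15,0,0],[-1,0,-0.3,0,0],[-1,0,-0.4,0,0]]

```text
time: 22.18
tool_pos: [0.6012, -0.009, -0.0165]
eef_rot: [3.14, 0.0, 1.766]
contact_force: [3.7, 0.2, -1.1]
finger_gap: 0.005
grip_force: 1.4
```

Emit:
play_rows:
  increments:
    - [[-1,-0.09,-0.43,0,0.03],[-1,-0.1,-0.86,0,0.06],[-1,-0.12,-1.3,0,0.09],[-1,-0.12,-1.73,0,0.12]]

```text
time: 22.68
tool_pos: [0.5836, -0.0136, -0.0166]
eef_rot: [3.141, -0.0, 1.644]
contact_force: [3.7, 0.1, -0.4]
finger_gap: 0.007
grip_force: 1.7
```

Emit:
play_rows:
  increments:
    - [[-1,-0.1,-0.7,0,0.05],[-1,-0.12,-1.44,0,0.1],[-1,-0.12,-2.16,0,0.15],[-1,-0.08,-2.88,0,0.2],[-1,0,-3.46,0,0.24]]

```text
time: 23.3
tool_pos: [0.5489, -0.0163, -0.0166]
eef_rot: [3.141, 0.0, 1.403]
contact_force: [4.6, 1.8, -0.1]
finger_gap: 0.005
grip_force: 1.8
```

```bash
python3 - <<'E'
from h import *
o=arm.observe();n=np.array([.5552,.128]);p=o['tool_pos'][:2]-n;y=o['eef_rot'][2]
print(o['tool_pos'],y,o['contact_force'],"polar",np.hypot(*p),np.arctan2(p[1],p[0]),"start polar",np.arctan2(-.1365,.0495))
print("tool axes",p@[np.cos(y),np.sin(y)],p@[np.sin(y),-np.cos(y)])
E
```

```text
[ 0.54890642 -0.01626558 -0.01659621] 1.4029837108504908 [ 4.5617337   1.77680342 -0.09854189] polar 0.14440278862160325 -1.614393649296189 start polar -1.2229079355149013
tool axes -0.14329019326783649 0.017890943937129172
```

Emit:
play_rows:
  increments:
    - [[-1,-0.06,-0.57,0,0.04],[-1,-0.1,-1.15,0,0.08],[-1,-0.12,-1.73,0,0.12],[-1,-0.12,-2.16,0,0.15],[-1,-0.12,-2.16,0,0.15]]

```text
time: 23.92
tool_pos: [0.5266, -0.014, -0.0168]
eef_rot: [-3.14, 0.001, 1.255]
contact_force: [3.0, 0.0, 0.6]
finger_gap: 0.002
grip_force: 1.2
```

Emit:
play_rows:
  increments:
    - [[-1,-0.02,-0.28,0,0.02],[-1,-0.05,-0.5,0,0.035],[-1,-0.05,-0.5,0,0.035]]

```text
time: 24.3
tool_pos: [0.5223, -0.013, -0.0167]
eef_rot: [-3.141, 0.0, 1.22]
contact_force: [3.1, -0.6, 0.2]
finger_gap: 0.006
grip_force: 1.6
```

Emit:
play_rows:
  increments:
    - [[-1,-0.02,-0.14,0,0.01],[-1,-0.03,-0.28,0,0.02],[-1,-0.03,-0.28,0,0.02]]

```text
time: 24.68
tool_pos: [0.5197, -0.0123, -0.0167]
eef_rot: [-3.141, 0.0, 1.2]
contact_force: [3.3, -1.9, 1.0]
finger_gap: 0.011
grip_force: 1.7
```

Emit:
play_rows:
  increments:
    - [[-1,-0.02,-0.14,0,0.01],[-1,-0.03,-0.28,0,0.02],[-1,-0.03,-0.28,0,0.02]]

```text
time: 25.05
tool_pos: [0.5169, -0.0115, -0.0167]
eef_rot: [-3.141, 0.0, 1.181]
contact_force: [1.9, -1.5, 1.2]
finger_gap: 0.006
grip_force: 1.7
```

Emit:
play_rows:
  increments:
    - [[-1,-0.02,-0.1,0,0.007],[-1,-0.02,-0.2,0,0.014],[-1,-0.02,-0.2,0,0.014]]

```text
time: 25.42
tool_pos: [0.515, -0.0109, -0.0167]
eef_rot: [-3.141, 0.0, 1.167]
contact_force: [2.3, -3.0, 0.3]
finger_gap: 0.003
grip_force: 1.7
```

Emit:
play_rows:
  increments:
    - [[-1,-0.02,-0.1,0,0.007],[-1,-0.02,-0.2,0,0.014],[-1,-0.02,-0.2,0,0.014]]

```text
time: 25.8
tool_pos: [0.5131, -0.0103, -0.0167]
eef_rot: [-3.141, 0.0, 1.153]
contact_force: [1.7, -2.1, 1.3]
finger_gap: 0.003
grip_force: 1.7
```

Emit:
play_rows:
  increments:
    - [[-1,-0.02,-0.1,0,0.007],[-1,-0.02,-0.2,0,0.014],[-1,-0.02,-0.2,0,0.014]]

```text
time: 26.18
tool_pos: [0.5112, -0.0096, -0.0167]
eef_rot: [-3.141, 0.0, 1.139]
contact_force: [2.6, -3.0, -0.0]
finger_gap: 0.005
grip_force: 1.8
```

Emit:
play_rows:
  increments:
    - [[-1,-0.02,-0.1,0,0.007],[-1,-0.02,-0.2,0,0.014],[-1,-0.02,-0.2,0,0.014]]

```text
time: 26.55
tool_pos: [0.5102, -0.0094, -0.0167]
eef_rot: [3.14, 0.0, 1.124]
contact_force: [3.8, -3.0, -1.0]
finger_gap: 0.005
grip_force: 2.5
```

Emit:
play_rows:
  increments:
    - [[-1,0,-0.05,0,0],[-1,0,-0.1,0,0],[-1,0,-0.1,0,0]]

```text
time: 26.92
tool_pos: [0.5093, -0.0088, -0.0167]
eef_rot: [3.14, -0.0, 1.124]
contact_force: [3.3, -3.7, -0.2]
finger_gap: 0.007
grip_force: 2.4
```

Emit:
play_rows:
  increments:
    - [[-1,0,-0.05,0,0],[-1,0,-0.1,0,0],[-1,0,-0.1,0,0]]

```text
time: 27.3
tool_pos: [0.5089, -0.0086, -0.0167]
eef_rot: [3.139, -0.0, 1.124]
contact_force: [4.0, -4.1, -0.6]
finger_gap: 0.004
grip_force: 2.7
```

Emit:
play_rows:
  increments:
    - [[-1,0,-0.06,0,0],[-1,0,-0.06,0,0]]

```text
time: 27.55
tool_pos: [0.5087, -0.0085, -0.0166]
eef_rot: [3.139, -0.0, 1.124]
contact_force: [3.9, -4.6, -1.8]
finger_gap: 0.007
grip_force: 2.9
```

Emit:
play_rows:
  increments:
    - [[-1,0,-0.06,0,0],[-1,0,-0.06,0,0],[-1,0,-0.06,0,0]]

```text
time: 27.92
tool_pos: [0.5078, -0.008, -0.0167]
eef_rot: [3.139, -0.0, 1.124]
contact_force: [4.3, -2.9, -1.0]
finger_gap: 0.002
grip_force: 2.7
```

```bash
python3 - <<'E'
from h import *
o=arm.observe();print(o['tool_pos'],o['eef_rot'],o['contact_force'],o['moment'])
m=arm.camera_model("wrist");im=arm.snapshot("wrist")
np.save("m4.npy",m,allow_pickle=True)
cv2.imwrite("pics/w5f.png",im)
cv2.imwrite("pics/w5.png",cv2.resize(im[20:290,130:430],(667,600),interpolation=cv2.INTER_CUBIC))
E
```

```text
[ 0.50781836 -0.00801799 -0.0166562 ] [ 3.13948569e+00 -2.91271008e-04  1.12403315e+00] [ 4.26308302 -2.87921812 -1.01632663] [-0.93607301 -0.76842546 -0.02608995]
```

View pics/w5.png

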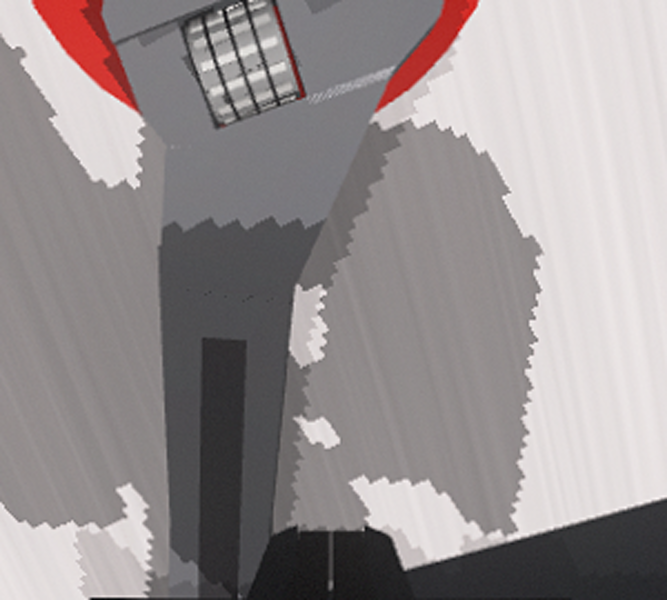

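```bash
python3 - <<'E'
from h import *
m=np.load("m4.npy",allow_pickle=True).item()
f=lambda x,y:ray(m,(130+x/2.2222,20+y/2.2222),.031)
a,b=f(224.5,339),f(218.5,590);v=b-a;th=np.arctan2(v[1],v[0]);print(a,b,th,"turned",-1.3846-th)
n=np.array([.5552,.128]);d=a[:2]-n;print(-np.sin(th)*d[0]+np.cos(th)*d[1])
# worm axis direction: window front edge
p,q=f(215,128),f(304,97);w=q-p;print(np.arctan2(w[1],w[0])+np.pi/2)
E
```

```text
[0.51244759 0.05187395 0.031     ] [0.48360774 0.001475   0.031     ] -2.0905472893121657 turned 0.7059472893121657
0.0007024225741725648
1.4314946972665452
```

Emit:
play_rows:
  increments:
    - [[-1,0,-0.06,0,0],[-1,0,-0.06,0,0],[-1,0,-0.06,0,0]]

```text
time: 28.35
tool_pos: [0.5076, -0.0079, -0.0166]
eef_rot: [3.139, -0.0, 1.124]
contact_force: [4.5, -4.0, -2.0]
finger_gap: 0.006
grip_force: 2.9
```

Emit:
play_rows:
  increments:
    - [[-1,0,-0.06,0,0],[-1,0,-0.06,0,0]]

```text
time: 28.6
tool_pos: [0.5074, -0.0078, -0.0166]
eef_rot: [3.138, -0.0, 1.124]
contact_force: [4.9, -4.7, -2.4]
finger_gap: 0.009
grip_force: 3.1
```

Emit:
play_rows:
  increments:
    - [[-1,0,-0.03,0,0],[-1,0,-0.03,0,0],[-1,0,-0.03,0,0]]

```text
time: 28.98
tool_pos: [0.5073, -0.0077, -0.0166]
eef_rot: [3.138, -0.001, 1.124]
contact_force: [4.0, -4.4, -1.9]
finger_gap: 0.002
grip_force: 3.2
```

The nut is firm: about 6.5 N at the handle with no further turn, and about 0.70 rad turned. I'll back off.

Emit:
play_rows:
  increments:
    - [[-1,0,0.3,0,0],[-1,0,0.8,0,0],[-1,0,2,0,0],[-1,0,2.5,-3,0],[-1,0,2.5,-9,0]]

```text
time: 29.6
tool_pos: [0.5267, -0.0173, 0.0726]
eef_rot: [-3.136, 0.002, 1.125]
contact_force: [1.5, 0.1, -0.3]
finger_gap: 0.007
grip_force: 0.0
```

Emit:
play_rows:
  increments:
    - [[-1,0,-2,-6,0],[-1,3,-3,-6,0],[-1,3,-3,-6,0],[-1,3,-3,-6,0]]

```text
time: 30.1
tool_pos: [0.5133, 0.0219, 0.1329]
eef_rot: [-3.14, 0.001, 1.125]
contact_force: [-0.2, 0.0, 0.7]
finger_gap: 0.004
grip_force: 0.0
```

```bash
python3 - <<'E'
from h import *
o=arm.observe();print(o['tool_pos'],o['eef_rot'],o['contact_force'])
m=arm.camera_model("wrist");im=arm.snapshot("wrist")
np.save("m5.npy",m,allow_pickle=True);x,y=proj(m,[[.5552,.128,.033]])[0];print(x,y)
cv2.imwrite("pics/w6f.png",im)
y0=int(max(0,y-40));x0=int(x-75)
print(x0,y0)
cv2.imwrite("pics/w6.png",cv2.resize(im[y0:y0+150,x0:x0+150],(600,600),interpolation=cv2.INTER_CUBIC))
E
```

```text
[0.51326819 0.02188458 0.13285541] [-3.14028877e+00  1.07509508e-03  1.12508868e+00] [-0.17702435  0.03712728  0.68177427]
269.6595736597071 73.50053761980377
194 33
```

View pics/w6.png

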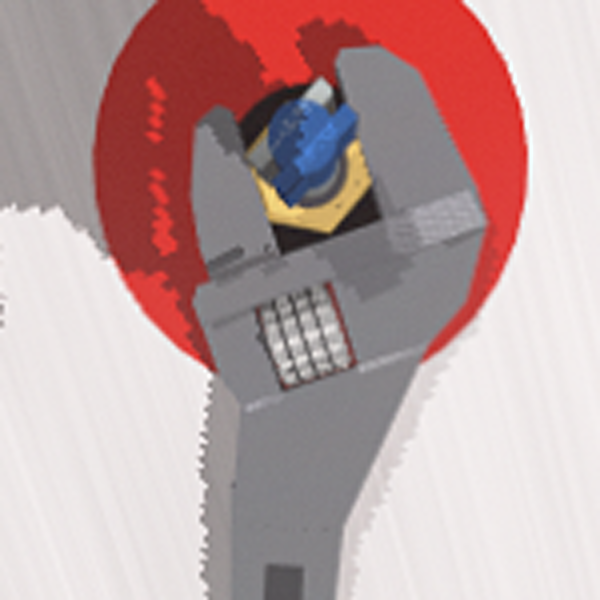

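The jaws are flush on both nut flats and the bit is untouched, so I'm handing in.

```bash
python3 -c "
from cell import arm
print(arm.hand_in())"
```

```text
the job is handed in; nothing more can be done
None
```

The job is handed in: the jaw is snug on the nut, the nut turned about 0.70 rad clockwise and came up firm at about 6.5 N on the handle, and the wrench was left lying on it with the arm clear; no verdict came back.

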